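# Make up two kits for the artificial-sweat corrosion test

## Robot

A 6-joint arm with a two-finger parallel gripper is mounted at the origin on the work surface. World frame = base frame: x ahead of the robot, y to its left, z up, the work surface at z = 0. Lengths are in mm, angles in degrees, forces in N, time in s.
With the tool pointing down it reaches from about 350 to 975 mm from the base axis. Payload 4.9 kg.
Tool frame: the origin (TCP) lies between the finger pads; the fingertips stand ctrl.finger_overhang ahead of it and the grasp point (between the pads) is the TCP (ctrl.finger_overhang is the distance from the TCP to the fingertips, in mm); z points along the fingers, y is the direction in which the jaws open and shut (so a half turn about z gives the same grasp; the last joint's range is limited). The gripper opens to 85 mm and grips with 20 to 120 N. Pads are 22 mm wide; open, the fingers measure 114 mm over their backs; the gripper's body (76 mm by 85 mm) begins 54 mm behind the grasp point. The pads swing forward as they close: fully open they stand 13 mm farther back than shut.
Start: joints at [-71.849, 3.019, 92.412, -0, 84.569, -6.818], TCP at [263.827, -566.566, 250.304] pointing down, gripper open.
Joint ranges: [-172.51, 172.51], [-57.92, 126.97], [3.15, 148.05], [-58.71, 238.71], [5.1, 150.11], [-179.66, 179.66]. Speed limits (degrees/s): [147.25, 147.25, 180, 180, 180, 180].

## Interface

Orientations are given as [roll, pitch, yaw] about the fixed x, y, z axes, in that order (R = Rz(yaw) Ry(pitch) Rx(roll)).
In Python, from rig import ctrl gives the robot as it stands. The module is installed in compiled form; this text tells all that it offers. Calls block until the motion is done:
- ctrl.reach(position, orientation): joint-space move of the TCP to a pose.
- ctrl.line_to(position, attitude=None, v=150, max_force=None): straight line of the TCP; attitude=None keeps the orientation; v is the mean speed in mm/s. With max_force (N) it stops when the force on the tool has changed by that much, and returns True; else False.
- ctrl.movej(angles): joint-space move.
- ctrl.open_gripper() and ctrl.close(force=None): open the fingers fully, or close them until they stop; force is the grip in N (None keeps the last).
- ctrl.wait(seconds).
- ctrl.solve_ik(position, orientation): joint angles nearest the present ones, or None.
- ctrl.read_state(): the state.
- ctrl.get_image(name): name is "scene" or "top" or "wrist"; returns a dict with "img" (480x640x3 uint8, red, green, blue), "K" (3x3 intrinsics, pixels), "R" (3x3) and "t" (3): a world point X has camera coordinates R X + t. Camera axes: x right, y down, z forward; pixel columns grow to the right and rows downward; lengths in mm; the calibration is good to about 2 mm. A picture is of the moment at which its call begins. There is no depth.
A pose or a line that the arm cannot do raises ctrl.Unreachable and nothing moves.
- ctrl.finish_job(): hands the job in, once; it reports no verdict.
The state is a dict: "t": time; "joint_positions": joint angles; "qd": joint speeds; "tau": joint torques, N m; "tcp_pos": TCP position; "orientation": TCP orientation; "wrist_force": force on the tool from outside, world axes, zero at the start; "torque": the same for the moment, N m; "grip_width": finger opening in mm.
Only numpy, scipy, OpenCV 4.12 (cv2) and the standard library are available. Lean on these libraries where they do the work, as an engineer would, in place of code of your own. Each camera call takes 0.05 s, during which the arm holds its last target.

## Task

Make up the two test kits. Orange-rimmed tray: the copper bar along the oblong mark, the steel watch case on the large round mark and the red-capped white bottle on the small round mark; blue-rimmed tray: the brass ring on the large round mark and the brown bottle on the small one, each thing centred on its mark, the bottles upright. The copper bar lies on top of two dark steel bars: lift it off and leave those two, and the grey-capped bottle, standing or lying as they are.

Things in the scene. Friction and masses are not known exactly. Their poses are not given: they have to be found in the camera images.
- orange_tray: Shallow square tray fixed to the bench, 170 x 170 mm, floor 3 mm thick, rim only 6 mm high in all and 5 mm thick, white floor with dark grey painted marks, orange rim. Origin: centre of its underside, z up. In its frame the marks are centred at: oblong (30 x 80 mm, long along the tray's y) x +45, y 0 mm; large round (52 mm) x -35, y +40 mm; small round (38 mm) x -35, y -45 mm.
- blue_tray: Shallow square tray fixed to the bench, 170 x 170 mm, floor 3 mm thick, rim only 6 mm high in all and 5 mm thick, white floor with dark grey painted marks, blue rim. Origin: centre of its underside, z up. In its frame the marks are centred at: large round (52 mm) x +35, y +35 mm; small round (38 mm) x -35, y -35 mm.
- steel_bar_1: Dark steel test bar (one of two alike) lying beneath the copper bar, 20 mm (its x) x 60 mm (its y) x 12 mm high, on a 2 mm cork mat; stays where it is. Origin: centre of its underside.
- steel_bar_2: Dark steel test bar (the other of two alike) lying beneath the copper bar, 20 mm (its x) x 60 mm (its y) x 12 mm high, on a 2 mm cork mat; stays where it is. Origin: centre of its underside.
- copper_bar: Copper test bar, 70 mm (its x) x 20 mm (its y) x 16 mm high, about 180 g, lying across the tops of the two steel bars, crosswise to them, its underside 14 mm above the bench. Origin: centre of its underside, z up.
- red_cap_bottle: Small sample bottle, body 30 mm in diameter and straight up to 44 mm, shoulder to 50 mm, cap 21 mm in diameter up to 62 mm; about 50 g; stands upright. Origin: centre of its underside, z up. White with a red cap.
- brown_bottle: Small sample bottle, body 30 mm in diameter and straight up to 44 mm, shoulder to 50 mm, cap 21 mm in diameter up to 62 mm; about 50 g; stands upright. Origin: centre of its underside, z up. Dark brown with a white cap.
- grey_cap_bottle: Small sample bottle, body 30 mm in diameter and straight up to 44 mm, shoulder to 50 mm, cap 21 mm in diameter up to 62 mm; about 50 g; stands upright. Origin: centre of its underside, z up. White with a grey cap and a green band; belongs to neither kit.
- watch_case: Round steel watch case, solid, 40 mm in diameter, 16 mm high (side straight up to 13 mm), black dial on top, about 90 g. Origin: centre of its underside, z up.
- brass_ring: Brass ring, 36 mm outer and 22 mm inner diameter, 18 mm high, lying flat, about 70 g. Origin: centre of its underside, z up.

How it is judged (in metres and radians):
At the end, for the whole second after the job is handed in: All five things at rest on their marks in the right trays: within 12 mm along both tray axes, on the floor, upright or flat within 0.15 rad, the copper bar within 0.25 rad of its mark either way round; both steel bars and the grey-capped bottle within 15 mm of their start, that bottle upright (x of copper_bar in the frame of orange_tray between 0.033 and 0.057 m and y of copper_bar in the frame of orange_tray between -0.012 and 0.012 m and z of each of copper_bar, watch_case, red_cap_bottle in the frame of orange_tray below 0.008 m and angle between each of copper_bar, watch_case, red_cap_bottle, brass_ring, brown_bottle, grey_cap_bottle's own z axis and vertical below 0.15 rad and linear speed of each of copper_bar, watch_case, red_cap_bottle, brass_ring, brown_bottle below 0.02 m/s and angular speed of each of copper_bar, watch_case, red_cap_bottle, brass_ring, brown_bottle below 0.2 rad/s and angle between the x axis of copper_bar and the y axis of orange_tray, either way round below 0.25 rad and x of watch_case in the frame of orange_tray between -0.047 and -0.023 m and y of watch_case in the frame of orange_tray between 0.028 and 0.052 m and x of red_cap_bottle in the frame of orange_tray between -0.047 and -0.023 m and y of red_cap_bottle in the frame of orange_tray between -0.057 and -0.033 m and x of brass_ring in the frame of blue_tray between 0.023 and 0.047 m and y of brass_ring in the frame of blue_tray between 0.023 and 0.047 m and z of each of brass_ring, brown_bottle in the frame of blue_tray below 0.008 m and x of brown_bottle in the frame of blue_tray between -0.047 and -0.023 m and y of brown_bottle in the frame of blue_tray between -0.047 and -0.023 m and distance of each of steel_bar_1, steel_bar_2, grey_cap_bottle from where it was at the start of the episode below 0.015 m); the robot touches nothing.
It fails at once if a steel bar of the pile is dragged or knocked by more than 15 mm (distance of any of steel_bar_1, steel_bar_2 from where it was at the start of the episode above 0.015 m).
It fails at once if the grey-capped bottle is moved by more than 15 mm or tipped by more than 0.3 rad (distance of grey_cap_bottle from where it was at the start of the episode above 0.015 m or angle between grey_cap_bottle's own z axis and vertical above 0.3 rad).
It also fails if it takes over 136 s, if anything falls off the work surface, if the arm or the gripper's body presses on something with over 40 N, if the wrist force passes 120 N, or if a joint passes its speed limit or range.

## Working session

There is one attempt and no reset: what is moved stays moved. The work goes in short steps, each a Python script; the robot and the scene stay as the last script left them, time stands still between calls to the robot, and variables do not carry over. Pictures are saved under pics/ and viewed, and the job is handed in when it is done.

```bash
mkdir -p pics
python3 - <<'E'
from rig import ctrl
import cv2
for n in ("top","scene","wrist"):
    d=ctrl.get_image(n); cv2.imwrite(f"pics/{n}0.png",d["img"][:,:,::-1]); print(n,d["K"].tolist(),d["R"].round(4).tolist(),d["t"].round(1).tolist())
print(ctrl.read_state(),ctrl.finger_overhang)
E
```

```text
top [[604.6826477252437, 0.0, 319.40779114818486], [0.0, 604.6826477252437, 241.6266302233204], [0.0, 0.0, 1.0]] [[-0.0168, -0.9998, -0.01], [-0.996, 0.0176, -0.0874], [0.0876, 0.0085, -0.9961]] [31.1, 520.7, 975.7]
scene [[494.6706247313533, 0.0, 315.0310189408979], [0.0, 494.6706247313533, 239.82150762693954], [0.0, 0.0, 1.0]] [[-0.8771, 0.4801, 0.0115], [0.3606, 0.6743, -0.6444], [-0.3171, -0.5611, -0.7646]] [468.7, -152.4, 981.1]
wrist [[418.8209565502256, 0.0, 317.1297330704204], [0.0, 418.8209565502256, 239.44576298066247], [0.0, 0.0, 1.0]] [[0.4214, -0.9069, -0.0018], [-0.8642, -0.4022, 0.3023], [-0.2749, -0.1258, -0.9532]] [-624.8, -38.4, 379.3]
{'t': 0.15, 'joint_positions': array([-7.18485316e+01,  3.04963191e+00,  9.24749216e+01, -9.38580642e-04,
        8.45693104e+01, -6.81784757e+00]), 'qd': array([ 0.00138695, -0.06460194, -0.3290497 , -0.03349333, -0.03730496,
        0.02016773]), 'tau': array([ 6.03543904e-04, -3.94241238e+01, -3.70722950e+01, -1.42292233e-04,
        4.67861944e-03,  3.24338146e-05]), 'tcp_pos': array([ 263.68705074, -566.13862144,  249.3245341 ]), 'orientation': array([-1.79906689e+02, -1.02152651e-02,  2.49693973e+01]), 'wrist_force': array([ 0.15319001, -0.10731798, -0.08274038]), 'torque': array([ 0.06260143, -0.01100928,  0.04223431]), 'grip_width': 85.47955273252359} 19.0
```

View pics/top0.png

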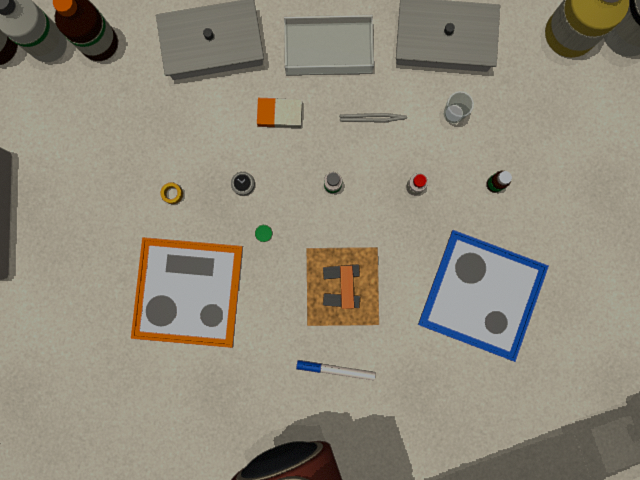

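View pics/scene0.png

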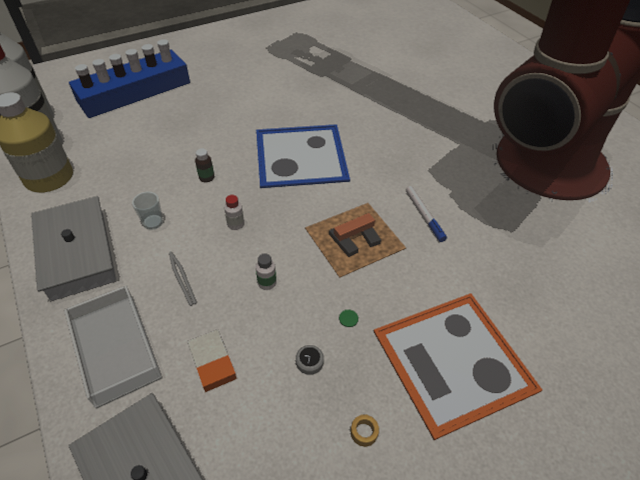

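The top view shows, in pixels: ring (171,193), watch (242,183), grey-cap bottle (333,183), red-cap bottle (418,184), brown bottle (499,182), and the copper bar at (347,287). The orange tray is around (187,292) and the blue tray around (484,296). Next I'll measure them.

```bash
cat > h.py <<'E'
from rig import ctrl
import cv2, numpy as np
def ray(d,uv,z):
    uv=np.atleast_2d(np.asarray(uv,float)); K,R,t=d["K"],d["R"],d["t"]
    dirs=(np.c_[uv,np.ones(len(uv))]@np.linalg.inv(K).T)@R
    C=-R.T@t; s=(z-C[2])/dirs[:,2]
    return (C+dirs*s[:,None])[:,:2]
def proj(d,X):
    c=d["R"]@np.asarray(X,float)+d["t"]; p=d["K"]@c; return p[:2]/p[2]
def blobs(m,amin=20,roi=None):
    m=m.astype(np.uint8)*255
    if roi is not None:
        k=np.zeros_like(m);x0,y0,x1,y1=roi;k[y0:y1,x0:x1]=1;m=m*k
    cs,_=cv2.findContours(m,cv2.RETR_EXTERNAL,cv2.CHAIN_APPROX_NONE)
    return [c for c in sorted(cs,key=cv2.contourArea,reverse=True) if cv2.contourArea(c)>=amin]
def cen(c):
    M=cv2.moments(c); return (M["m10"]/M["m00"],M["m01"]/M["m00"])
E
python3 - <<'E'
from h import *
d=ctrl.get_image("top"); im=d["img"]; hsv=cv2.cvtColor(im,cv2.COLOR_RGB2HSV); H,S,V=[hsv[...,i].astype(int) for i in range(3)]
g=lambda roi,m,z,n,amin=20:[print(n,np.round(cen(c),1),cv2.contourArea(c),ray(d,cen(c),z).round(1), 'rect mm',[np.round(a,1) for a in cv2.minAreaRect(ray(d,c[:,0,:],z).astype(np.float32))]) for c in blobs(m,amin,roi)[:3]]
o=(146,248,236,340); b=(430,240,540,352)
g(o,V<150,3,"omark",150); g(b,(V<150)&(S<80),3,"bmark",150)
g((120,225,255,360),(S>150)&(H<20),6,"orim",500); g((400,220,560,370),(S>150)&(H>90)&(H<130),6,"brim",500)
g((310,250,376,322),(S>150)&(H<12),30,"copper")
for n,u in dict(cop=(347,287),cork=(315,315),ring=(164,187),red=(420,181),brown=(504,179),browng=(494,183),grey=(333,180),watch=(242,183),watchrim=(232,183),bg=(200,180),steel=(331,272)).items(): print(n,hsv[u[1],u[0]])
crop=im[150:330,120:540]; 
a=np.vstack([cv2.resize(im[160:210,150:350],None,fx=4,fy=4),cv2.resize(im[160:210,350:550],None,fx=4,fy=4)])
cv2.imwrite("pics/crop1.png",a[:,:,::-1])
E
```

```text
omark [189.4 264.9] 812.0 [[487.5 241.7]] rect mm [array([487.5, 241.4]), array([81.1, 30.8]), np.float64(84.0)]
omark [160.8 310.4] 747.0 [[412.1 289.5]] rect mm [array([412.1, 289.2]), array([51.7, 50.3]), np.float64(0.2)]
omark [211.2 315. ] 397.5 [[403.2 205. ]] rect mm [array([403.2, 205.4]), array([37. , 36.5]), np.float64(89.1)]
bmark [470.1 267.8] 736.5 [[ 474.6 -229.3]] rect mm [array([ 475. , -229.1]), array([50.1, 52. ]), np.float64(87.9)]
bmark [495.8 322. ] 402.5 [[ 383.8 -268.3]] rect mm [array([ 383.9, -267.9]), array([38.2, 36.3]), np.float64(89.1)]
orim [186.4 292.1] 10113.0 [[441.9 245.9]] rect mm [array([442.7, 245.8]), array([170.4, 169.3]), np.float64(84.0)]
brim [483.1 295.3] 10133.5 [[ 428.4 -248.3]] rect mm [array([ 429.1, -248.2]), array([168.9, 167.8]), np.float64(68.2)]
cop [ 12 188 171]
cork [ 16 160 116]
ring [ 23 224 172]
red [  2 249 160]
brown [110   5 169]
browng [  0 255  22]
grey [18 15 87]
watch [150   5  48]
watchrim [ 24  29 123]
bg [ 22  40 161]
steel [23 16 65]
```

View pics/crop1.png

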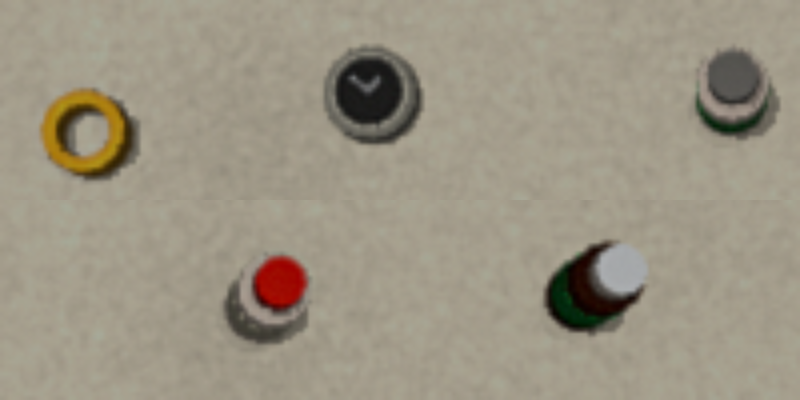

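Marks and trays agree with the given sizes (170 mm rims; marks 80x30, 52 and 38 mm). Next are the objects, cross-checked in the scene view.

Run:
```python
from h import *
T=ctrl.get_image("top"); Sc=ctrl.get_image("scene")
def hs(d):
    h=cv2.cvtColor(d["img"],cv2.COLOR_RGB2HSV); return [h[...,i].astype(int) for i in range(3)]
def tri(p,q):
    A=[];b=[]
    for d,uv in((T,p),(Sc,q)):
        P=d["K"]@np.c_[d["R"],d["t"]]
        for i in(0,1):
            r=P[i]-uv[i]*P[2]; A.append(r[:3]);b.append(-r[3])
    return np.linalg.lstsq(np.array(A),np.array(b),rcond=None)[0].round(1)
def first(d,m,roi,z,n):
    cs=blobs(m,8,roi); 
    if not cs: print(n,"none");return None
    # enclosing circle in the plane z (mm)
    c=cs[0]; w=ray(d,c[:,0,:],z).astype(np.float32)
    print(n,"px",np.round(cen(c),1),"xy",ray(d,cen(c),z).round(1)[0],"rect",[np.round(a,1) for a in cv2.minAreaRect(w)])
    return cen(c)
H,S,V=hs(T)
pr=first(T,((H<8)|(H>172))&(S>150)&(V>90),(400,165,440,200),62,"red")
pb=first(T,(V>140)&(S<25),(480,165,520,200),62,"brown")
pg=first(T,(S<25)&(V<110)&(V>70),(320,168,346,190),62,"grey")
pw=first(T,(V<70),(228,168,256,198),16,"watchdial")
po=first(T,(S>150)&(H>15)&(H<30),(150,170,190,210),18,"ring")
pc=first(T,(S>178)&(H<14)&(V>130),(320,255,370,318),30,"copper")
ps=first(T,(S<60)&(V<90),(312,255,375,285),14,"steelA"); first(T,(S<60)&(V<90),(312,285,375,318),14,"steelB")
H,S,V=hs(Sc)
qr=first(Sc,((H<8)|(H>172))&(S>150),(215,185,255,215),58,"red")
qb=first(Sc,(V>110)&(S<40),(192,145,215,158),58,"brown")
qw=first(Sc,(V<60),(292,340,328,378),16,"watch")
qo=first(Sc,(S>130)&(H>12)&(H<30),(340,405,390,455),18,"ring")
for n,p,q in(("red",pr,qr),("brown",pb,qb),("watch",pw,qw),("ring",po,qo)):
    if p and q: print(n,tri(p,q))
i=T["img"][245:330,300:385]; cv2.imwrite("pics/cop1.png",cv2.resize(i,None,fx=6,fy=6)[:,:,::-1])
```

```text
red px [419.8 180. ] xy [ 613.8 -140.3] rect [array([ 613.8, -140.6]), array([18.1, 18.4]), np.float64(44.0)]
brown px [505.3 176.7] xy [ 616.6 -276.7] rect [array([ 616.9, -276.3]), array([19.2, 17.8]), np.float64(88.9)]
grey px [332.7 178.4] xy [618.9  -1.1] rect [array([619.2,  -1.3]), array([18.3, 17.1]), np.float64(43.6)]
watchdial px [241.7 182.3] xy [624.1 151.1] rect [array([623.8, 150.6]), array([27. , 25.5]), np.float64(88.9)]
ring px [171.2 192.9] xy [608.  269.2] rect [array([607.9, 269.5]), array([36.2, 33.1]), np.float64(44.8)]
copper px [346.7 287.3] xy [445.1 -21.1] rect [array([445.8, -21. ]), array([68.6, 19. ]), np.float64(1.0)]
steelA px [331.3 272.2] xy [470.8   3.3] rect [array([470.8,   3.3]), array([18.5, 26.9]), np.float64(4.2)]
steelB px [331.9 299.6] xy [425.4   3.2] rect [array([425.7,   3.9]), array([28.1, 18.1]), np.float64(88.9)]
red px [231.  199.1] xy [ 614.1 -147.6] rect [array([ 614. , -147.9]), array([19. , 16.6]), np.float64(67.2)]
brown px [203.  150.2] xy [ 610.9 -288.4] rect [array([ 611.8, -286.6]), array([33.8, 44.5]), np.float64(62.1)]
watch px [309.3 356.4] xy [624.5 147.8] rect [array([624.3, 147.8]), array([25.8, 26.5]), np.float64(61.7)]
ring px [364.5 428.9] xy [611.  269.2] rect [array([610.7, 269.9]), array([34., 35.]), np.float64(15.0)]
red [ 614.4 -140.5   64. ]
brown [ 614.8 -274.1   70.1]
watch [624.2 150.1  19.3]
ring [609.2 269.3  15.2]
```

View pics/cop1.png

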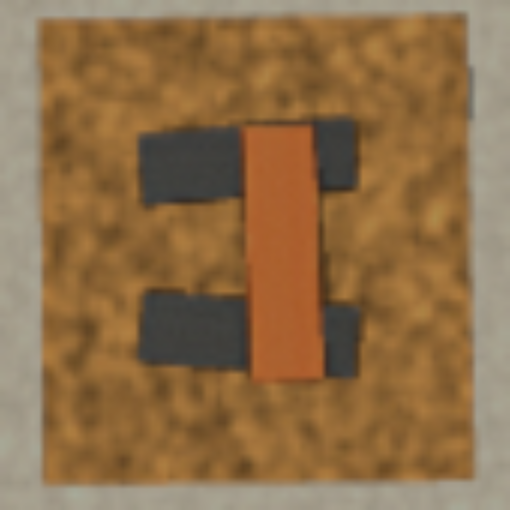

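Run:
```python
from h import *
dn=lambda y:[180,0,y]
s=ctrl.read_state; t0=s()["t"]
ctrl.reach([570,50,80],dn(84)); print(s()["t"]-t0)
print(ctrl.line_to([570,50,0],v=60,max_force=6), "open",s()["tcp_pos"],s()["t"])
ctrl.line_to([570,50,40]); ctrl.close(20); print(ctrl.finger_overhang,s()["grip_width"])
print(ctrl.line_to([570,50,0],v=60,max_force=6), "shut",s()["tcp_pos"],s()["t"])
ctrl.line_to([570,50,100],v=250); ctrl.open_gripper(); print(s()["t"],s()["joint_positions"].round(1))
for n,p,y in (("cp",[445.5,-21,36],1),("cpl",[487.5,241.7,40],84),("cpl2",[487.5,241.7,40],-96),("w",[624,150.5,23],84),("wp",[412,289.5,26],84),("r",[614,-140,30],84),("rp",[403,205,33],84),("ri",[608,269,25],23),("rip",[474.6,-229.3,28],23),("b",[616.6,-276.7,28],23),("bp",[384,-268,31],23)):
    q=ctrl.solve_ik(p,dn(y)); print(n,None if q is None else np.round(q,0))
```

```text
2.5167
True open [569.62667164  50.00797314   5.89987852] 3.9417
19.0 -0.024342827375492856
True shut [570.91659265  49.98145817  19.02659285] 5.5417
6.8 [ -2.4   4.  106.4  -0.   69.7   3.6]
cp [-12.  -8. 125.  -0.  63.  77.]
cpl [ 19.   5. 112.  -0.  63.  25.]
cpl2 [  19.    5.  112.    0.   63. -155.]
w [ 7. 18. 98. -0. 63. 13.]
wp [ 27.   1. 117.  -0.  61.  33.]
r [-20.  17. 100.   0.  64. -14.]
rp [ 18.  -7. 124.  -0.  62.  24.]
ri [17. 21. 95. -0. 64. 84.]
rip [-34.   4. 114.  -0.  62.  33.]
b [-30.  22.  93.  -0.  65.  37.]
bp [-44.  -4. 122.  -0.  62.  23.]
```

Fingertips are 6 mm ahead of the TCP when open and 19 mm when shut. I'll move the copper bar first.

```bash
cat >> h.py <<'E'
dn=lambda y:[180,0,y]
def pick(x,y,z,yaw,force,wexp,up=150):
    ctrl.reach([x,y,up],dn(yaw))
    if ctrl.line_to([x,y,z],v=130,max_force=15): print("CONTACT on descent",ctrl.read_state()["tcp_pos"])
    ctrl.close(force); s=ctrl.read_state(); print("grip",s["grip_width"].round(1),"exp",wexp,"tcp",s["tcp_pos"].round(1))
    ctrl.line_to([x,y,up],v=130); print("held",ctrl.read_state()["grip_width"].round(1))
def place(x,y,z,yaw,up=150):
    ctrl.reach([x,y,up],dn(yaw))
    ctrl.line_to([x,y,z+12],v=130)
    c=ctrl.line_to([x,y,z-0.5],v=30,max_force=6); s=ctrl.read_state(); print("down",c,s["tcp_pos"].round(1))
    ctrl.open_gripper(); ctrl.wait(0.1)
    ctrl.line_to([x,y,up],v=150); print("t",ctrl.read_state()["t"])
def snap(n,cam="top"):
    d=ctrl.get_image(cam); cv2.imwrite(f"pics/{n}.png",d["img"][:,:,::-1]); return d
E
python3 - <<'E'
from h import *
pick(445.5,-21,36.5,1,60,20,up=120)
snap("c1","scene")
E
```

```text
Traceback (most recent call last):
  File "h.py", line 22, in pick
    ctrl.close(force); s=ctrl.read_state(); print("grip",s["grip_width"].round(1),"exp",wexp,"tcp",s["tcp_pos"].round(1))
                                                         ^^^^^^^^^^^^^^^^^^^^^
AttributeError: 'float' object has no attribute 'round'
```

```bash
sed -i 's/\["grip_width"\].round(1)/["grip_width"]/g' h.py
python3 - <<'E'
from h import *
s=ctrl.read_state(); print(s["grip_width"],s["tcp_pos"],s["wrist_force"],s["t"])
ctrl.line_to([445.5,-21,120],v=100); print(ctrl.read_state()["grip_width"])
snap("c1","scene")
E
```

```text
18.409234911726102 [445.98161037 -21.13644045  37.08537929] [-1.62906241 -0.05267354  3.62341971] 9.375
18.091207063801598
```

View pics/c1.png

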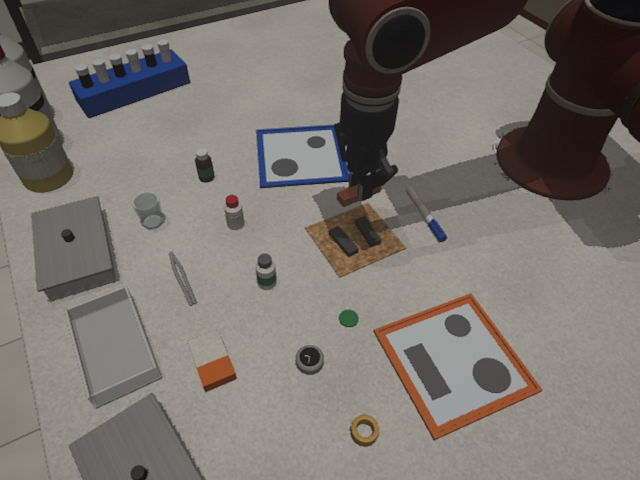

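The copper bar is held at about (360,193), and both steel bars lie undisturbed at (343,240) and (368,232). I'll place it and then fetch the watch and red bottle.

Run:
```python
from h import *
place(487.5,241.6,26,84,up=120)
pick(624,150.5,20.5,84,50,40,up=120)
place(412.1,289.4,23.5,84,up=120)
ctrl.reach([614,-140.3,150],dn(84))
snap("c2")
```

```text
down True [487.7 241.7  26.1]
t 14.2
grip 37.54567347907671 exp 40 tcp [624.8 150.6  21.6]
held 37.22956143812722
down True [412.5 289.6  24.6]
t 20.875
```

View pics/c2.png

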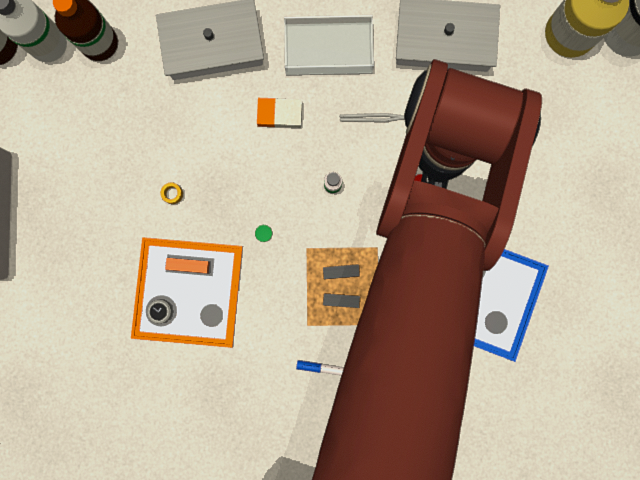

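Copper bar at (187,266) and watch at (159,311) both sit on their marks; parallax explains part of the offset. Bottles and ring are next.

Run:
```python
from h import *
pick(614,-140.3,30,84,35,30)
place(403.2,205,33,84)
pick(608.3,269.3,22,23.2,40,36,up=130)
place(474.6,-229.3,25,23.2)
pick(616.6,-276.4,30,23.2,35,30)
place(383.9,-268.2,33,23.2)
ctrl.reach([300,-500,250],dn(23.2))
d=snap("c3"); snap("c3s","scene")
h=cv2.cvtColor(d["img"],cv2.COLOR_RGB2HSV);H,S,V=[h[...,i].astype(int) for i in range(3)]
O=np.array([403.2,205]);
def g(n,m,roi,z,tgt):
    c=blobs(m,8,roi)[0]; w=ray(d,c[:,0,:],z).astype(np.float32)
    p=ray(d,cen(c),z)[0]; print(n,p.round(1),"err",(p-tgt).round(1),[np.round(a,1) for a in cv2.minAreaRect(w)][1:])
g("copper",(S>150)&(H<14)&(V>110),(155,252,222,280),19,(487.5,241.7))
g("watchdial",V<55,(140,295,180,330),19,(412.1,289.5))
g("red",((H<8)|(H>172))&(S>150),(195,290,230,330),65,(403.2,205))
g("brown",(V>120)&(S<60),(490,306,512,328),65,(383.8,-268.3))
g("ring",(S>130)&(H>15)&(H<30),(450,245,495,290),21,(474.6,-229.3))
g("grey",(S<25)&(V<110)&(V>70),(320,168,346,190),62,(618.9,-1.1))
```

```text
grip 28.824067652883933 exp 30 tcp [ 614.4 -140.4   30.6]
held 28.87754595596761
down True [403.5 205.1  33.5]
t 30.125
grip 34.34776013495885 exp 36 tcp [608.9 269.5  23. ]
held 34.60929815994433
down True [ 474.9 -229.5   25.9]
t 38.5583
grip 28.960579224449326 exp 30 tcp [ 617.  -276.6   30.6]
held 28.83200225922982
down True [ 384.1 -268.4   33.5]
t 45.85
copper [486.6 243.2] err [-0.9  1.5] [array([68.5, 19.3]), np.float64(84.1)]
watchdial [411.3 290.1] err [-0.8  0.6] [array([25.9, 26.5]), np.float64(44.5)]
red [402.5 203.7] err [-0.7 -1.3] [array([19. , 19.8]), np.float64(44.3)]
brown [ 397.8 -264. ] err [14.   4.3] [array([32.9, 32.5]), np.float64(89.0)]
ring [ 475.8 -225.7] err [1.2 3.6] [array([35., 37.]), np.float64(24.4)]
grey [618.9  -1.1] err [ 0. -0.] [array([17.6, 17.8]), np.float64(88.9)]
```

View pics/c3.png

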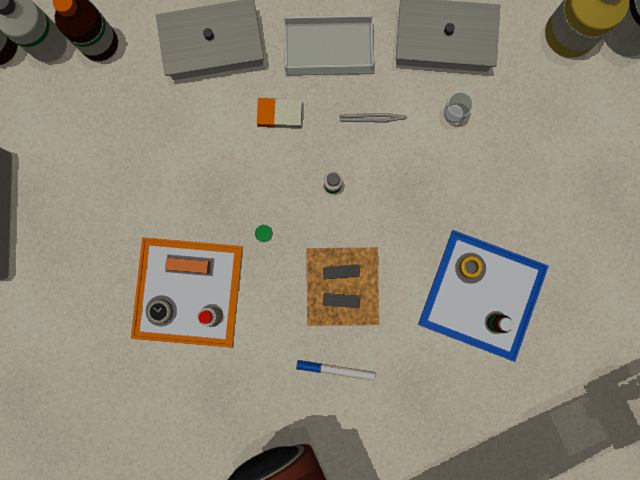

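View pics/c3s.png

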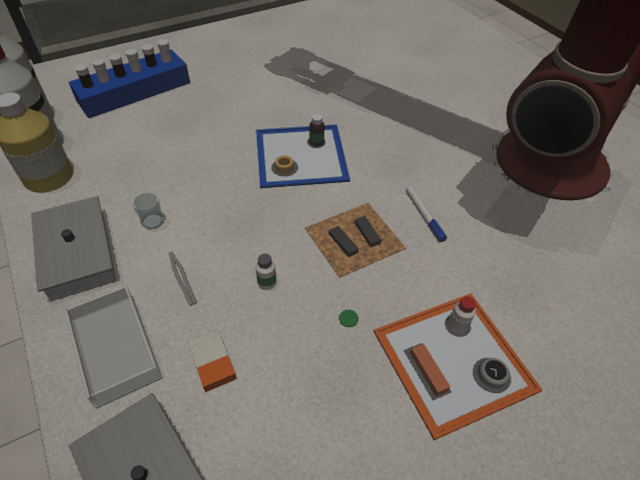

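Everything is on its marks in both views. The brown bottle's 14 mm reading comes from the white floor merging with the cap mask, so I'll recheck it with the dark body, along with the steel bars.

Run:
```python
from h import *
d=snap("c4")
im=d["img"]; h=cv2.cvtColor(im,cv2.COLOR_RGB2HSV);H,S,V=[h[...,i].astype(int) for i in range(3)]
print("pred cap px",proj(d,[383.8,-268.3,65]),"base",proj(d,[383.8,-268.3,3]))
m=(S>120)&(V<80); c=blobs(m,8,(478,305,520,342))[0]; x,y,w,hh=cv2.boundingRect(c);print("body bbox px",x,y,x+w,y+hh)
cs=[proj(d,[383.8+15*np.cos(a),-268.3+15*np.sin(a),z]) for a in np.linspace(0,6.28,60) for z in(3,47)];print("pred bbox",np.min(cs,0),np.max(cs,0))
for n,r in(("A",(312,255,375,285)),("B",(312,285,375,318))):
    c=blobs((S<60)&(V<90),8,r)[0]; print(n,[np.round(a,1) for a in cv2.minAreaRect(ray(d,c[:,0,:],14).astype(np.float32))])
a=np.hstack([cv2.resize(im[300:345,470:530],None,fx=6,fy=6,interpolation=cv2.INTER_NEAREST),cv2.resize(im[300:345,180:240],None,fx=6,fy=6,interpolation=cv2.INTER_NEAREST)])
cv2.imwrite("pics/c4z.png",a[:,:,::-1])
```

```text
pred cap px [506.9638701  323.81370793] base [495.79944358 322.02305923]
body bbox px 487 314 507 332
pred bbox [486.74614128 312.9318612 ] [513.05249534 332.7971173 ]
A [array([471.9, -12.5]), array([18.4, 58.6]), np.float64(3.8)]
B [array([424.2, -11.8]), array([58.6, 18.5]), np.float64(84.8)]
```

View pics/c4z.png

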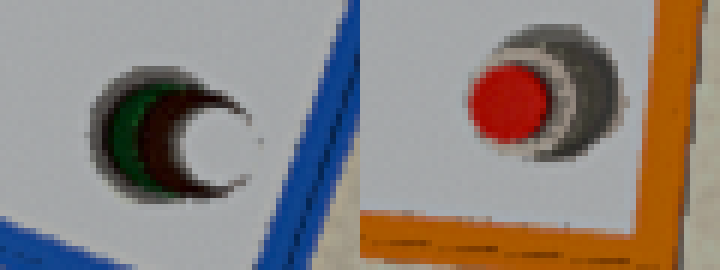

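The brown cap is at (506,324) against a predicted (507,324), so that bottle is upright on its mark. The steel bars' free ends haven't moved (16.8 mm then and now; about 18 vs 17.5 mm). I'm handing the job in.

Run:
```python
from h import *
print(ctrl.finish_job(), ctrl.read_state()["t"])
```

```text
the job is handed in; nothing more can be done
the job is handed in; nothing more can be done
```

Both kits are made up and the job is handed in. The robot clock read 45.9 s after the last placing, well inside the 136 s limit.

My last checks, measured from the top camera:

| Thing | Offset from its mark or start (world x / y) |
|---|---|
| Copper bar | −0.9 / +1.5 mm from its mark, turned about 0.1° from it |
| Watch case | −0.8 / +0.6 mm |
| Red-capped bottle | −0.7 / −1.3 mm, upright |
| Brass ring | +1.2 / +3.6 mm; the mask may include some of the ring's side |
| Brown bottle | about 1 pixel (roughly 2 mm), upright |
| Grey-capped bottle | 0 mm from its start |
| Steel bars | free ends within about 1 mm of where they started |

All of these are inside the 12 mm and 15 mm limits.

One check disagreed: the automatic reading for the brown bottle showed a 14 mm error. Its white cap had merged with the white tray floor in that mask. Rechecking by the dark body outline and the cap's predicted position showed the bottle on its mark.

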